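# Load a culture bottle changer in pocket order

### The arm

A 7-joint arm with a two-finger parallel gripper is mounted at the origin on a cart in front of the work surface, level with it; the furniture and walls round the work are solid. World frame = base frame: x ahead of the robot, y to its left, z up, the work surface at z = 0. Lengths are in m, angles in rad, forces in N, time in s.
With the tool pointing down it reaches from about 0.425 to 0.875 m from the base axis. Payload 4.7 kg.
Tool frame: the origin (TCP) lies midway between the tips of the shut fingers; the grasp point (between the pads) lies 19 mm behind it; z points along the fingers, y is the line along which they close (so a half turn about z gives the same grasp; the last joint's range is limited). The gripper opens to 87 mm and grips with 3 to 60 N. Pads are 19 mm wide; open, the fingers measure 117 mm over their backs; the gripper's body (75 mm by 190 mm) begins 51 mm behind the grasp point.
Start: joints at [-1.258, 0.321, -0.07, 1.45, 0.023, 1.371, -0.057], TCP at [0.191, 0.621, 0.223] pointing down, gripper open.
Joint ranges: [-2.86, 2.86], [-0.3, 2.09], [-1.38, 1.24], [0.06, 2.45], [-1.56, 4.7], [0.09, 2.05], [-2.69, 2.69]. Speed limits (rad/s): [2.57, 2.57, 3.14, 3.14, 3.14, 3.14, 3.14].

### API

Orientations are given as a rotation vector (axis times angle).
In Python, from bench import ctrl gives the robot as it stands.
- The arm moves only by the shell command python3 inch.py FILE [FORCE], which reads ROWS from the file FILE. ROWS is a JSON list that holds a single list of rows (three levels of brackets), with 1 to 20 rows, each of 5 numbers: dx, dy, dz in m, then a turn about the tool's z in rad, then the opening from 0.0 (shut) to 1.0 (fully open); each row is the pose to reach, as a shift and turn from the pose commanded when the command began, along the tool's axes at that moment; what a row does not reach only later rows make up. A row lasts 1/10 s, in which the tool goes at most 0.05 m and 0.15 rad, less where a joint would pass 70% of its speed; a pose out of reach is approached as far as the arm can. The fingers move at their own pace and stop on an object; FORCE is the grip in N (left out, the last holds). Time passes only in rows, so rows that do not move let the fingers close. It prints the time, the measured TCP pose, the force, the opening and the grip force at its end. Input that does not fit is refused with a message, and nothing moves.
- ctrl.get_state(): the state, without advancing time (a new reading comes with each control period).
- ctrl.get_image(name): name is "scene" or "top" or "wrist"; returns the picture (420x560x3 uint8, red, green, blue); there is no depth.
- ctrl.camera_model(name): a dict with "vertical_fov" (degrees; the focal length in pixels is half the picture's height over the tangent of half this angle, whatever the lens; pixels are square), "cx", "cy" (the principal point, pixels), "rvec" (rotation vector, rad) and "tvec" (3), from world to camera coordinates, as OpenCV has them; the wrist camera has in their place "hand_eye" (4x4, takes a point from camera to tool coordinates, whose origin is the TCP and whose axes are the flange's). Camera axes: x right, y down, z forward; pixel columns grow to the right and rows downward; lengths in m; the calibration is good to about 2 mm. The wrist camera is an equidistant fisheye: a pixel r from the principal point sees the ray r / f radians off the axis. A picture is of the moment at which its call begins: read the wrist's pose just before it. camera_model takes no time and is no camera call.
- ctrl.close_job(): hands the job in; it is judged then, once.
The state is a dict: "time": time; "joint_positions": joint angles; "qd": joint speeds; "joint_torque": joint torques, N m; "position": TCP position; "tool_rot": TCP orientation; "ft_force": force on the tool from outside, world axes, zero at the start; "torque": the same for the moment, N m; "grip_width": opening from 0.0 (shut) to 1.0 (fully open); "grip_force": force on a finger pad.
Only numpy, scipy, OpenCV 4.12 (cv2) and the standard library are available. Lean on these libraries where they do the work, as an engineer would, in place of code of your own. Each camera call takes 0.05 s, during which the arm holds its last target. There are 200 camera calls.

### The job

Load the bottle changer for its next run: first stand the blue-capped sample bottle, which lies in the wire slope rest, upright on the open bench and let go of it, so that its contents settle while the control goes in and you can take it again by its cap. Then, through the gap in the hood, lower the red-capped control bottle right down into pocket one (one dot), let go, push the black feed plunger fully in once and let it spring back, which brings pocket two round to the gap, and lower the blue-capped bottle right down into pocket two. Leave the green-capped and the yellow-capped bottle where they are.

Things in the scene. Friction and masses are not known exactly. Their poses are not given: they have to be found in the camera images.
- bottle_blue: sample bottle: off-white plastic with a blue cap, 30 mm diameter, 100 mm long including its ribbed screw cap (34 mm diameter, the top 18 mm), about 90 g, flat base. Origin: centre of the underside of the base; z axis runs out through the cap. At the start it lies in one of the two places of the slope rest (either one), cap end up
- bottle_red: control bottle: the same with a red cap, 30 mm diameter, 100 mm long including its ribbed screw cap (34 mm diameter, the top 18 mm), about 90 g, flat base. Origin: centre of the underside of the base; z axis runs out through the cap. At the start it stands upright on the bench
- bottle_green: bystander: the same bottle with a green cap, in the other place of the slope rest; stays there. Axes as for the blue one
- bottle_yellow: bystander: the same bottle with a yellow cap, standing on the bench; stays there. Red and yellow may have changed places
- slope_rest: fixed 6 mm wire rest, 118 (its x) x 88 (its y) x 52 mm high, origin on the bench under its middle. Two places, x = -40 and +40 mm. A bottle lies on two inclined wires 20 mm apart, base against a cross wire, base centre at [x, -42, 24] mm, axis rising 30 degrees from level towards the rest's +y; its sides are free for fingers; a cross wire runs 3 mm under it, 71 mm from its base
- changer: fixed changer, origin on the bench under the carousel axis, front = its -x side. Grey tub 184 x 184 x 70 mm high, in it a six-place carousel: white cups, 34 mm inner, 40 mm outer diameter, axes 62 mm from the carousel axis, floor at z = 40, rim at z = 85 mm; a seated bottle reaches z = 140 mm. Black hub (z up to 69 mm) with 1 to 6 white dots beside the pockets
- pocket_1 (a point): centre of the floor of pocket one; turns with the carousel, z up. At the start it is at the gap, at [-62, 0, 40] mm in the changer's frame
- pocket_2 (a point): centre of the floor of pocket two, 60 degrees on from pocket one; under the hood at the start, at the gap after one stroke of the plunger. Pocket three is empty too, four to six hold fixed white-capped bottles of the last run
- gap (a point): middle of the loading gap at the height of the hood's top, [-62, 0, 150] mm in the changer's frame, axes as the changer's. The fixed smoked-clear hood covers the tub from x = -55 to +92 mm, but is open at |y| < 42 mm for x < -10 mm; before x = -55 mm nothing stands above the 70 mm tub rim. Fingers fit best when they close along the changer's x
- plunger_face (a point): middle of the outer face of the black plunger knob, an upright disc 30 mm in diameter and 10 mm thick, 19 mm above the bench on a level rod that runs into the tub's front. It faces the changer's -x; at rest at [-150, -37.5, 19] mm in the changer's frame, axes as the changer's
- plunger (a joint): travel of the feed plunger in m, 0 out (rest), 0.044 fully in against its stop, pushed along the changer's +x. It springs back by itself when released. Needs about 8 N at the end of the stroke. A pawl on it turns the carousel by one pocket on the way in and slips back on the way out
- carousel (a joint): turn of the carousel in rad, anticlockwise from above; about 0 at the start (pocket one at the gap), about 1.047 with pocket two at the gap. It is held by friction only (about 1.5 N at a pocket turns it)

How it is judged:
By the outcome, as a careful person would: the job done as asked, in the order asked, and still so for the second after the job is handed in, with the robot touching nothing.
It also fails if it takes over 72 s, if anything falls off the work surface, if the arm or the gripper's body presses on something with over 40 N, if the wrist force passes 120 N, or if a joint passes its speed limit or range.

## Working session

There is one attempt and no reset: what is moved stays moved. The work goes in short steps, Python scripts to look and compute and a shell command to move; the robot and the scene stay as the last step left them, time stands still between calls to the robot, and variables do not carry over. Pictures are saved under pics/ and viewed, at most 10 in all, crops included, and the job is handed in when it is done.

```bash
ls; mkdir -p pics; python3 - <<'E'
from bench import ctrl
import cv2,numpy as np
s=ctrl.get_state();print(s)
for n in("scene","top","wrist"):
    print(n,ctrl.camera_model(n)); cv2.imwrite(f"pics/{n}0.png",ctrl.get_image(n)[:,:,::-1])
E
```

```text
bench.py
inch.py
pics
{'time': 0.0, 'joint_positions': array([-1.25789103,  0.32183585, -0.07004428,  1.45169793,  0.02261992,
        1.37078391, -0.05691647]), 'qd': array([ 0.00099597,  0.00062642, -0.00020358,  0.00057992,  0.00053921,
       -0.00182819,  0.00020495]), 'joint_torque': array([-2.23014190e-04, -4.91287494e+01, -4.03892007e-01, -3.12529421e+01,
       -6.38487772e-02,  4.39742999e-02,  1.68816932e-04]), 'position': array([0.19126021, 0.62063804, 0.22144135]), 'tool_rot': array([-4.67625073e-01, -3.10643319e+00,  3.03541913e-03]), 'ft_force': array([-1.10630718, -0.16191107, -0.0247132 ]), 'torque': array([-0.0253462 ,  0.01507194, -0.04437293]), 'grip_force': 0.0, 'grip_width': 0.9993488150860388}
scene {'vertical_fov': 46.15433669085169, 'cx': 284.5714594885139, 'cy': 210.36030779693345, 'rvec': array([ 2.13046635, -1.02143639,  0.45408478]), 'tvec': array([-0.30121881,  0.36859942,  0.7722031 ])}
top {'vertical_fov': 44.796716896234, 'cx': 280.26307559439425, 'cy': 216.70838822657595, 'rvec': array([ 2.13443175, -2.17744154,  0.17457791]), 'tvec': array([0.04161681, 0.53132746, 1.21992926])}
wrist {'vertical_fov': 65.70646984690485, 'cx': 277.7322179440595, 'cy': 209.57181035492653, 'hand_eye': array([[ 7.62975547e-04, -9.61849596e-01, -2.73577727e-01,
         7.52207976e-02],
       [ 9.99999572e-01,  5.90785192e-04,  7.11785733e-04,
         1.46598906e-03],
       [-5.23005149e-04, -2.73578153e-01,  9.61849635e-01,
        -1.61637176e-01],
       [ 0.00000000e+00,  0.00000000e+00,  0.00000000e+00,
         1.00000000e+00]])}
```
View pics/scene0.png

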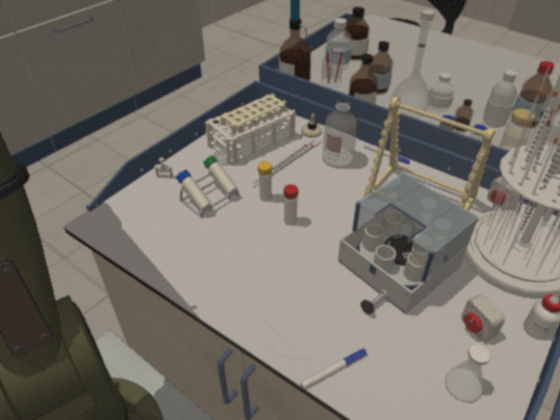

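View pics/top0.png

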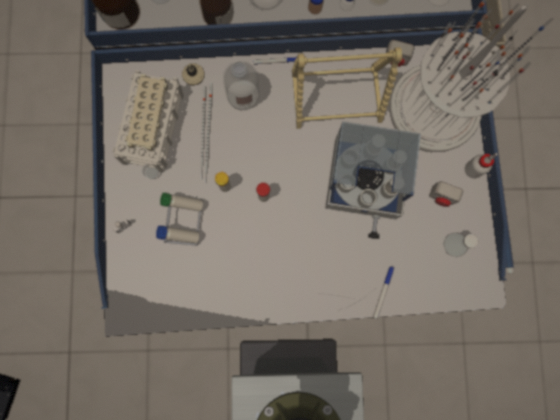

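The scene view shows the blue cap at (184,176), green (210,162), yellow (265,168), red (290,190) and the plunger (370,305). In the top view they are at blue (162,233), green (166,200), yellow (222,180), red (263,190), knob (375,235).

```bash
python3 - <<'E'
import cv2,numpy as np
t=cv2.imread("pics/top0.png");s=cv2.imread("pics/scene0.png")
z=lambda im,x,y,w,h,k:cv2.convertScaleAbs(cv2.resize(im[y:y+h,x:x+w],None,fx=k,fy=k,interpolation=cv2.INTER_CUBIC),alpha=1.4)
a=np.hstack([z(t,140,160,150,100,2.66),z(t,320,115,150,100,2.66).copy()[:, :]])
a=np.hstack([z(t,140,160,140,100,2.8571)[:280,:400],z(t,310,115,140,140,2.8571)[:400,:400][:280]])
A=z(t,145,165,133,100,3)[:300,:399];B=z(t,315,115,133,133,3)[:300,:399]
B=z(t,312,118,133,133,3)[:399]
C=z(s,165,145,133,100,3)[:300,:399];D=z(s,335,175,150,150,2.66)[:399,:399]
# 2x2
out=np.zeros((600,800,3),np.uint8)
out[:300,:A.shape[1]]=A;out[300:300+C.shape[0],:C.shape[1]]=C
B=cv2.resize(B,(300,300));D=cv2.resize(D,(300,300))
out[:300,450:750]=B;out[300:,450:750]=D
cv2.imwrite("pics/comp0.png",out)
E
```

View pics/comp0.png

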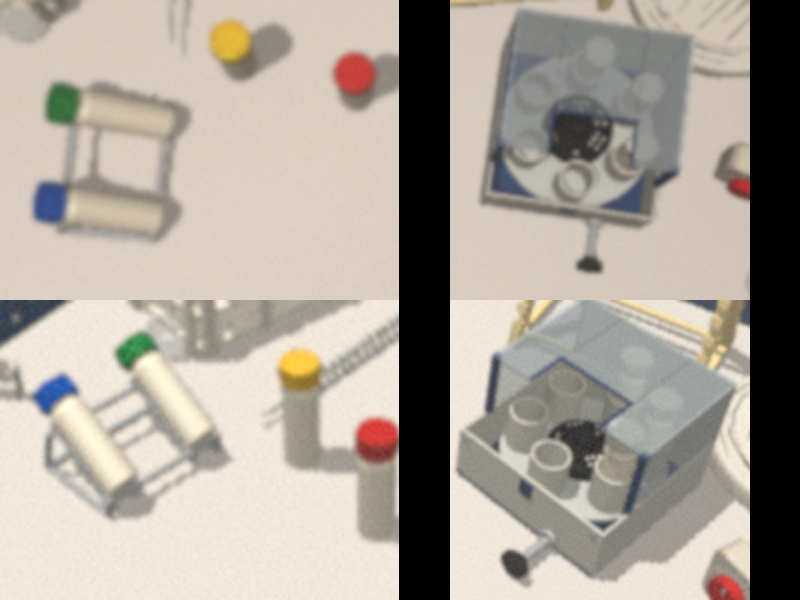

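The crops show the rest (blue in the near place, caps to the left), the red and yellow bottles, the front pocket rim in the open gap (top about (366,198)), and the plunger knob at the front. I'll triangulate these.

```bash
cat >h.py <<'E'
import numpy as np,cv2
from scipy.spatial.transform import Rotation as R
from scipy.optimize import least_squares
from bench import ctrl
def K(m):
    f=210/np.tan(np.radians(m["vertical_fov"])/2);return f
def fixed(n):
    m=ctrl.camera_model(n);Rm=R.from_rotvec(m["rvec"]).as_matrix();return ("p",K(m),m["cx"],m["cy"],Rm,np.array(m["tvec"]))
def wrist(pos,rv):
    m=ctrl.camera_model("wrist");H=m["hand_eye"];T=np.eye(4);T[:3,:3]=R.from_rotvec(rv).as_matrix();T[:3,3]=pos
    W=np.linalg.inv(T@H);return ("f",K(m),m["cx"],m["cy"],W[:3,:3],W[:3,3])
def proj(c,P):
    k,f,cx,cy,Rm,t=c;q=np.atleast_2d(P)@Rm.T+t
    if k=="p": return q[:,:2]/q[:,2:]*f+[cx,cy]
    r=np.linalg.norm(q[:,:2],axis=1);th=np.arctan2(r,q[:,2]);return q[:,:2]/r[:,None]*(th*f)[:,None]+[cx,cy]
def tri(obs,x0=(.6,0,.1)):
    s=least_squares(lambda x:np.concatenate([proj(c,x)[0]-uv for c,uv in obs]),x0);return s.x,np.sqrt(2*s.cost/len(obs))
def snap(name):
    s=ctrl.get_state();im=ctrl.get_image("wrist");cv2.imwrite(f"pics/{name}.png",im[:,:,::-1]);np.save(f"pics/{name}.npy",np.r_[s["position"],s["tool_rot"]]);return s
def wc(name):
    a=np.load(f"pics/{name}.npy");return wrist(a[:3],a[3:])
def delta(p):  # world point -> tool-axes shift
    s=ctrl.get_state();return R.from_rotvec(s["tool_rot"]).as_matrix().T@(np.array(p)-s["position"])
E
python3 - <<'E'
from h import *
np.set_printoptions(precision=4,suppress=True)
T,S=fixed("top"),fixed("scene")
for n,a,b in [("bluecap",(161.7,232.7),(184,176.7)),("bluebase",(199.3,236),(206.7,209)),("red",(263.3,189),(290.7,187.7)),("yel",(222,178.3),(265,165)),("pocket",(366.5,197.8),(385.5,253)),("knob",(374.1,235),(367.5,307)),("tubL",(328,205.3),(339,241)),("tubR",(400.7,214.6),(411.5,289)),("greencap",(166,199.5),(210.3,161.7))]:
    print(n,*tri([(T,a),(S,b)]))
print(R.from_rotvec(ctrl.get_state()["tool_rot"]).as_matrix())
E
```

```text
bluecap [0.4956 0.3141 0.0698] 0.7135975135246214
bluebase [0.4884 0.2342 0.0191] 0.8620353263233231
red [0.5898 0.0703 0.1041] 0.36407346101704235
yel [0.6175 0.1673 0.1026] 0.38054244904961454
pocket [ 0.57   -0.1789  0.0823] 1.4102409938520575
knob [ 0.4839 -0.2027  0.0196] 0.10416640046175472
tubL [ 0.5536 -0.0847  0.068 ] 0.121742649347474
tubR [ 0.5279 -0.2599  0.0765] 1.015472793867368
greencap [0.5746 0.305  0.0716] 0.27664449798884966
[[-0.9557  0.2944 -0.0003]
 [ 0.2944  0.9557 -0.0014]
 [-0.0001 -0.0015 -1.    ]]
```

```bash
echo '[[[-0.385,-0.216,0.02,1.395,0.7],[-0.385,-0.216,0.02,1.395,0.7],[-0.385,-0.216,0.02,1.395,0.7],[-0.385,-0.216,0.02,1.395,0.7],[-0.385,-0.216,0.02,1.395,0.7],[-0.385,-0.216,0.02,1.395,0.7],[-0.385,-0.216,0.02,1.395,0.7],[-0.385,-0.216,0.02,1.395,0.7],[-0.385,-0.216,0.02,1.395,0.7],[-0.385,-0.216,0.02,1.395,0.7],[-0.385,-0.216,0.02,1.395,0.7],[-0.385,-0.216,0.02,1.395,0.7]]]' > mv.in && python3 inch.py mv.in 10
python3 - <<'E'
from h import *
s=snap("w1");print(s["position"],s["joint_positions"])
T=R.from_rotvec(s["tool_rot"]).as_matrix();print(T)
E
```

```text
time: 1.35
position: [0.4949, 0.3024, 0.2023]
tool_rot: [-2.35, -2.083, 0.001]
ft_force: [-0.1, 1.0, 0.9]
grip_width: 0.7
grip_force: 0.0
[0.49487012 0.30243689 0.20226467] [-0.88022629  0.18440117  0.32537146  1.6707582  -0.06170001  1.29698399
 -0.6634458 ]
[[ 1.19895782e-01  9.92786083e-01 -8.91039144e-04]
 [ 9.92786459e-01 -1.19895531e-01  3.29891872e-04]
 [ 2.20680448e-04 -9.24164240e-04 -9.99999549e-01]]
```

View pics/w1.png

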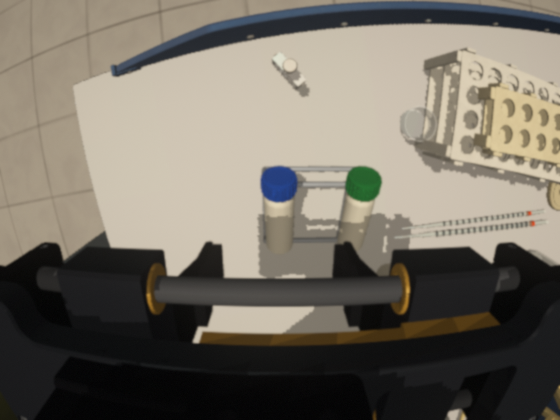

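Fingers occupy the lower half; the blue cap is at (279,183) and green at (363,184), hinge wires to the right. I'll take the second wrist view from a shifted, lower place.

```bash
echo '[[[-0.06,0,0.04,0,0.7],[-0.06,0,0.04,0,0.7],[-0.06,0,0.04,0,0.7]]]' > mv.in && python3 inch.py mv.in
cat >>h.py <<'E'
def cen(im,hue,roi):
    hsv=cv2.cvtColor(im,cv2.COLOR_BGR2HSV);x,y,w,h=roi
    H=hsv[...,0].astype(int);d=np.abs((H-hue+90)%180-90);m=((d<10)&(hsv[...,1]>110)&(hsv[...,2]>35)).astype(np.uint8)
    k=np.zeros_like(m);k[y:y+h,x:x+w]=m[y:y+h,x:x+w];n,l,st,c=cv2.connectedComponentsWithStats(k)
    i=1+st[1:,4].argmax();return c[i],st[i]
E
python3 - <<'E'
from h import *
np.set_printoptions(precision=4,suppress=True)
snap("w2")
for nm,hue,rt,rs in [("blue",115,(150,215,30,35),(170,160,30,30)),("green",65,(150,185,35,30),(195,150,30,25))]:
    o=[]
    for f,c,r in [("top0",fixed("top"),rt),("scene0",fixed("scene"),rs),("w1",wc("w1"),(200,100,220,150)),("w2",wc("w2"),(200,60,220,230))]:
        u,st=cen(cv2.imread(f"pics/{f}.png"),hue,r);o.append((c,u));print(f,u,st)
    print(nm,tri(o),tri(o[2:]),tri(o[:2]))
E
```

```text
time: 1.7
position: [0.4866, 0.2391, 0.1606]
tool_rot: [-2.355, -2.079, 0.007]
ft_force: [0.3, 1.1, 0.3]
grip_width: 0.701
grip_force: 0.0
top0 [161.125  232.0341] [157 227   9  11  88]
scene0 [182.2973 175.2297] [177 171  13  11  74]
w1 [278.7051 183.4813] [ 262  167   35   34 1014]
w2 [279.3945 112.8024] [ 258   95   43   37 1356]
blue (array([0.4976, 0.3197, 0.0686]), np.float64(0.7757785730280139)) (array([0.4977, 0.3198, 0.0682]), np.float64(0.0889951468614664)) (array([0.4951, 0.3158, 0.0739]), np.float64(0.12422301235192189))
top0 [165.254  199.3333] [162 195   8  10  63]
scene0 [209.3333 160.7193] [205 157  11  10  57]
w1 [362.859  183.5738] [346 168  35  33 901]
w2 [380.12   114.5352] [ 360   97   41   36 1192]
green (array([0.5769, 0.3109, 0.0689]), np.float64(0.829124530558414)) (array([0.5767, 0.3112, 0.0697]), np.float64(0.022262814412454045)) (array([0.5741, 0.3066, 0.0742]), np.float64(0.03194342650285875))
```

```bash
echo '[[[0.074,0.001,0.05,0,0.7],[0.074,0.001,0.05,0,0.7],[0.074,0.001,0.05,0,0.7],[0.074,0.001,0.05,0,0.7]]]' > mv.in && python3 inch.py mv.in
python3 -c "
from h import *
print(ctrl.get_state()['position'],delta([.497,.314,.051]))"
```

```text
time: 2.15
position: [0.4975, 0.3178, 0.1123]
tool_rot: [-2.349, -2.086, 0.001]
ft_force: [0.3, 0.3, 0.7]
grip_width: 0.696
grip_force: 0.0
[0.49750637 0.31780073 0.11233585] [-3.81406977e-03 -3.10654877e-05  6.13371027e-02]
```

```bash
echo '[[[-0.003,0,0.03,0,0.7],[-0.003,0,0.061,0,0.7],[-0.003,0,0.061,0,0.7],[-0.003,0,0.061,0,0.35],[-0.003,0,0.061,0,0.35],[-0.003,0,0.061,0,0.3],[-0.003,0,0.061,0,0.3],[-0.003,0,0.061,0,0.3],[-0.003,0,0.061,0,0.3]]]' > mv.in && python3 inch.py mv.in 8
```

```text
time: 3.05
position: [0.4973, 0.3136, 0.0527]
tool_rot: [-2.351, -2.081, -0.001]
ft_force: [-4.8, 0.4, 6.3]
grip_width: 0.387
grip_force: 8.0
```

```bash
echo '[[[0,0,0,0,0.2],[0,0,-0.03,0,0.2],[0,0,-0.06,0,0.2],[0,0,-0.1,0,0.2],[0,0,-0.1,0,0.2],[0,0,-0.1,0,0.2]]]' > mv.in && python3 inch.py mv.in 8
python3 - <<'E'
from h import *
cv2.imwrite("pics/s1.png",cv2.resize(ctrl.get_image("scene")[100:280,100:340,::-1],None,fx=3,fy=3))
E
```

```text
time: 3.65
position: [0.4989, 0.3125, 0.1527]
tool_rot: [2.354, 2.08, 0.004]
ft_force: [-0.2, 0.4, -1.2]
grip_width: 0.386
grip_force: 8.0
```

View pics/s1.png

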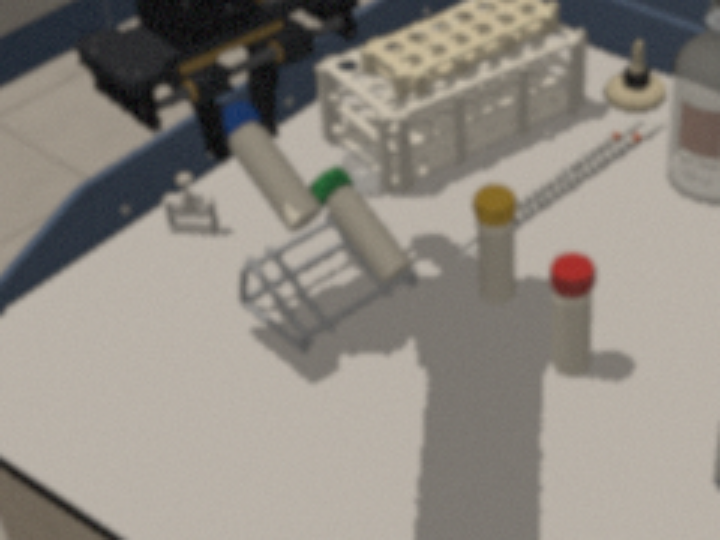

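The blue bottle is lifted by its cap, still tilted at 30°, with its base near (300,215) in the crop. I'll carry it over open bench, then ease the grip so it swings down.

```bash
echo '[[[-0.04,-0.003,0,0,0.2],[-0.08,-0.006,0,0,0.2],[-0.12,-0.01,0,0,0.2],[-0.16,-0.013,0,0,0.2],[-0.193,-0.015,0,0,0.2],[-0.193,-0.015,0,0,0.2]]]' > mv.in && python3 inch.py mv.in 8
echo '[[[0,0,0,0,0.2],[0,0,0,0,0.2],[0,0,0,0,0.2],[0,0,0,0,0.2],[0,0,0,0,0.2]]]' > mv.in && python3 inch.py mv.in 3
python3 - <<'E'
from h import *
im=ctrl.get_image("scene")[:,:,::-1];cv2.imwrite("pics/s2f.png",im);cv2.imwrite("pics/s2.png",cv2.resize(im[100:280,100:340],None,fx=2,fy=2))
E
```

```text
time: 4.3
position: [0.458, 0.117, 0.15]
tool_rot: [-2.361, -2.072, 0.006]
ft_force: [0.4, 0.6, -1.0]
grip_width: 0.386
grip_force: 8.0
time: 4.8
position: [0.4595, 0.1231, 0.1514]
tool_rot: [2.353, 2.082, -0.001]
ft_force: [-0.5, 0.0, -1.4]
grip_width: 0.387
grip_force: 3.0
```

View pics/s2.png

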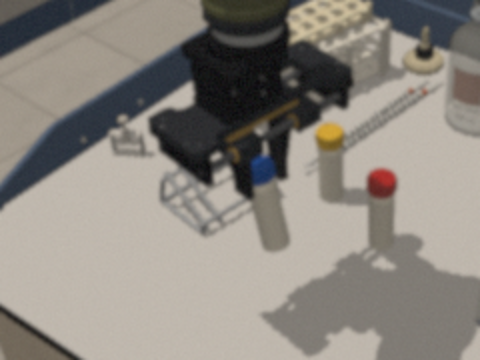

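At a light grip it has swung to nearly vertical (cap (262,168), base (275,245) in the crop). I'll compute the remaining tilt.

```bash
python3 - <<'E'
from h import *
S=fixed("scene");s=ctrl.get_state();c=s["position"]+[0,0,.019];d=R.from_rotvec(s["tool_rot"]).as_matrix()[:,0]
print(proj(S,c))
for t in (0,10,20,30,40):
    b=c-.091*(np.sin(np.radians(t))*d+np.cos(np.radians(t))*np.array([0,0,1]));print(t,b,proj(S,b))
E
```

```text
[[229.34292668 184.29644263]]
0 [0.4595092  0.12296393 0.07944635] [[232.36538068 217.53060656]]
10 [0.45758376 0.10727969 0.08083301] [[237.19485695 220.80385491]]
20 [0.45571682 0.09207201 0.08494253] [[241.89019708 223.07755711]]
30 [0.45396511 0.07780297 0.09165003] [[246.32208236 224.25936747]]
40 [0.45238186 0.06490611 0.10075172] [[250.35835407 224.27724642]]
```

```bash
echo '[[[0,0,0.03,0,0.2],[0,0,0.06,0,0.2],[0,0,0.07,0,0.2],[0,0,0.075,0,0.2],[0,0,0.078,0,0.2],[0,0,0.078,0,0.2]]]' > mv.in && python3 inch.py mv.in 3
echo '[[[-0.004,0,0.001,0,0.2],[-0.008,0,0.001,0,0.2],[-0.012,0,0.001,0,0.2],[-0.016,0,0.002,0,0.2],[-0.016,0,0.002,0,0.2]]]' > mv.in && python3 inch.py mv.in 3
python3 - <<'E'
from h import *
im=ctrl.get_image("scene")[:,:,::-1];cv2.imwrite("pics/s3f.png",im);cv2.imwrite("pics/s3.png",cv2.resize(im[140:260,180:340],None,fx=3,fy=3))
E
```

```text
time: 5.45
position: [0.4606, 0.123, 0.0748]
tool_rot: [2.353, 2.08, 0.004]
ft_force: [0.1, 0.4, 0.1]
grip_width: 0.392
grip_force: 3.0
time: 5.95
position: [0.4576, 0.1057, 0.0717]
tool_rot: [2.355, 2.079, 0.0]
ft_force: [-1.6, -0.7, 4.4]
grip_width: 0.392
grip_force: 3.0
```

View pics/s3.png

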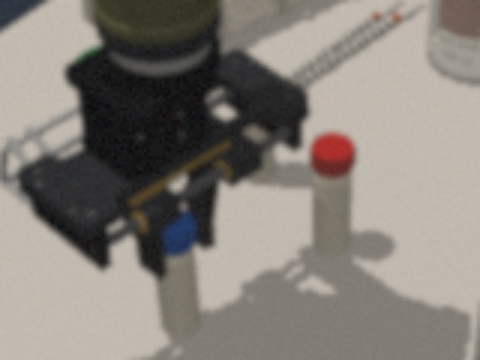

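Blue stands essentially vertical, base on the bench (base (182,325) in the crop), 4 N contact. Release and retreat upward.

```bash
echo '[[[0,0,0,0,0.4],[0,0,0,0,0.42],[0,0,0,0,0.45],[0,0,0,0,0.55],[0,0,0,0,0.65],[0,0,0,0,0.65],[0,0,-0.02,0,0.65],[0,0,-0.06,0,0.65],[0,0,-0.11,0,0.65],[0,0,-0.15,0,0.65],[0,0,-0.15,0,0.65],[0,0,-0.15,0,0.65]]]' > mv.in && python3 inch.py mv.in 3
python3 - <<'E'
from h import *
np.set_printoptions(precision=4,suppress=True)
s=snap("w3");print(s["position"])
cv2.imwrite("pics/s4f.png",ctrl.get_image("scene")[:,:,::-1])
cv2.imwrite("pics/t4f.png",ctrl.get_image("top")[:,:,::-1])
w=cv2.imread("pics/w3.png");
for nm,hue in (("b",115),("r",0),("y",22)):
    try:print(nm,cen(w,hue,(0,0,560,400)),cen(cv2.imread("pics/s4f.png"),hue,(180,120,140,130)))
    except Exception as e:print(nm,e)
i2=cv2.resize(cv2.imread("pics/s4f.png")[120:270,180:330],(400,400))
cv2.imwrite("pics/c4.png",np.hstack([cv2.resize(w,(400,300)),i2[:300]]))
E
```

```text
time: 7.2
position: [0.458, 0.1069, 0.2224]
tool_rot: [2.353, 2.081, 0.004]
ft_force: [0.5, 0.5, -0.7]
grip_width: 0.649
grip_force: 0.0
[0.458  0.1069 0.2224]
b (array([276.5881, 201.8443]), array([260, 184,  35,  36, 976], dtype=int32)) (array([237.528 , 217.6646]), array([231, 211,  14,  14, 161], dtype=int32))
r (array([414.4613, 216.6319]), array([398, 200,  34,  34, 891], dtype=int32)) (array([290.1503, 191.1307]), array([284, 185,  14,  14, 153], dtype=int32))
y (array([351.0866, 333.4826]), array([ 190,  313,  304,   34, 4111], dtype=int32)) (array([264.457 , 167.9404]), array([258, 162,  14,  13, 151], dtype=int32))
```

View pics/c4.png

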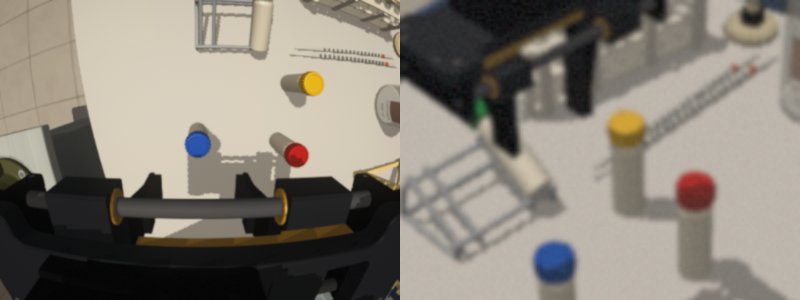

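Blue stands free at (197,144), red at (296,155), yellow at (312,84) in the wrist half; green is still in the rest. Now go over red, measuring from two views.

```bash
cat >>h.py <<'E'
def cur():
    s=ctrl.get_state();return s
E
python3 - <<'E'
from h import *
np.set_printoptions(precision=4,suppress=True)
W,S=wc("w3"),fixed("scene");w=cv2.imread("pics/w3.png");sc=cv2.imread("pics/s4f.png")
for nm,hue in (("blue",115),("red",0)):
    a=cen(w,hue,(0,0,560,300))[0];b=cen(sc,hue,(180,120,140,130))[0]
    print(nm,tri([(W,a),(S,b)]))
print(delta([.5898,.0703,.18]))
E
```

```text
blue (array([0.4575, 0.1073, 0.0895]), np.float64(0.48329751013603683))
red (array([0.5943, 0.0751, 0.0881]), np.float64(0.3405347181302251))
[-0.0194  0.1368  0.0397]
```

```bash
echo '[[[-0.006,0.05,0.01,0,0.65],[-0.012,0.1,0.02,0,0.65],[-0.016,0.138,0.03,0,0.65],[-0.016,0.138,0.03,0,0.65],[-0.016,0.138,0.03,0,0.65],[-0.016,0.138,0.03,0,0.65]]]' > mv.in && python3 inch.py mv.in
python3 - <<'E'
from h import *
np.set_printoptions(precision=4,suppress=True)
s=snap("w4");print(s["position"])
w=cv2.imread("pics/w4.png");a,st=cen(w,0,(150,100,260,180));print(a,st)
W3=cv2.imread("pics/w3.png")
p,e=tri([(wc("w4"),a),(wc("w3"),cen(W3,0,(380,150,80,80))[0])]);print(p,e)
print(delta([p[0],p[1],.072]))
E
```

```text
time: 7.95
position: [0.5914, 0.0742, 0.191]
tool_rot: [-2.352, -2.08, 0.002]
ft_force: [-0.5, -0.1, -0.0]
grip_width: 0.65
grip_force: 0.0
[0.5914 0.0742 0.191 ]
[280.4003 210.0725] [ 260  189   41   42 1324]
[0.5938 0.0756 0.0886] 0.7615204739536464
[0.0013 0.0021 0.1197]
```

```bash
echo '[[[0.001,0.001,0.05,0,0.65],[0.001,0.001,0.09,0,0.65],[0.001,0.001,0.118,0,0.65],[0.001,0.001,0.118,0,0.65],[0.001,0.001,0.118,0,0.5],[0.001,0.001,0.118,0,0.4],[0.001,0.001,0.118,0,0.3],[0.001,0.001,0.118,0,0.3],[0.001,0.001,0.118,0,0.3],[0.001,0.001,0.118,0,0.3]]]' > mv.in && python3 inch.py mv.in 25
echo '[[[0,0,-0.02,0,0.3],[0,0,-0.06,0,0.3],[0,0,-0.1,0,0.3],[0,0,-0.14,0,0.3],[0,0,-0.17,0,0.3],[0,0,-0.17,0,0.3],[0,0,-0.17,0,0.3]]]' > mv.in && python3 inch.py mv.in 25
```

```text
time: 9.0
position: [0.5947, 0.075, 0.0753]
tool_rot: [2.353, 2.08, 0.004]
ft_force: [-2.1, 0.7, 6.9]
grip_width: 0.382
grip_force: 25.0
time: 9.7
position: [0.5938, 0.0747, 0.2439]
tool_rot: [2.354, 2.08, 0.002]
ft_force: [-0.3, -0.2, -2.2]
grip_width: 0.383
grip_force: 25.0
```

```bash
echo '[[[-0.05,0.001,-0.02,0,0.3],[-0.1,0.002,-0.03,0,0.3],[-0.15,0.003,-0.03,0,0.3],[-0.2,0.004,-0.03,0,0.3],[-0.25,0.005,-0.03,0,0.3],[-0.3,0.005,-0.03,0,0.3],[-0.327,0.005,-0.03,0,0.3],[-0.327,0.005,-0.03,0,0.3],[-0.327,0.005,-0.03,0,0.3],[-0.327,0.005,-0.03,0,0.3]]]' > mv.in && python3 inch.py mv.in
python3 - <<'E'
from h import *
print(snap("w5"))
E
echo '[[[0.03,-0.03,0,0,0.3],[0.05,-0.05,0,0,0.3],[0.05,-0.05,0,0,0.3],[0.05,-0.05,0,0,0.3],[0.05,-0.05,0,0,0.3]]]' > mv.in && python3 inch.py mv.in
python3 - <<'E'
from h import *
print(snap("w6")["position"])
z=lambda n:cv2.convertScaleAbs(cv2.resize(cv2.imread(f"pics/{n}.png")[20:270,150:410],None,fx=1.53,fy=1.53,interpolation=cv2.INTER_CUBIC),alpha=1.3)
a,b=z("w5"),z("w6");print(a.shape)
cv2.imwrite("pics/c5.png",np.hstack([a,b]))
E
```

```text
time: 10.7
position: [0.5586, -0.2485, 0.2721]
tool_rot: [-2.35, -2.081, 0.001]
ft_force: [-0.3, 0.7, -1.5]
grip_width: 0.381
grip_force: 25.0
{'time': 10.7, 'joint_positions': array([-0.23613366,  0.26446725,  0.75155485,  1.49890579, -0.18121264,
        1.45189882,  0.39908105]), 'qd': array([-0.01538516, -0.00739621, -0.00422787, -0.00646943,  0.0029834 ,
        0.00138549,  0.00135596]), 'joint_torque': array([ 1.17038369e+00, -3.79241502e+01,  6.81681678e+00, -3.15915120e+01,
        8.51348788e-02,  6.33761357e-02, -7.90521626e-04]), 'position': array([ 0.55864447, -0.24846525,  0.27207351]), 'tool_rot': array([-2.34967627e+00, -2.08147541e+00,  6.49860010e-04]), 'ft_force': array([-0.28584736,  0.65377075, -1.53600259]), 'torque': array([-0.08501404,  0.06268809,  0.03238202]), 'grip_force': 24.99212421476841, 'grip_width': 0.38073746927211877}
time: 11.25
position: [0.5156, -0.1948, 0.2738]
tool_rot: [2.352, 2.081, 0.0]
ft_force: [0.3, -0.5, -0.9]
grip_width: 0.382
grip_force: 25.0
[ 0.51561577 -0.19480734  0.27379355]
(382, 398, 3)
```

View pics/c5.png

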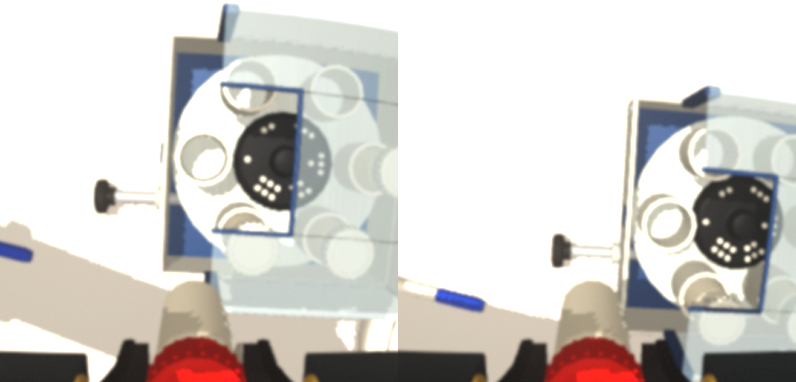

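The two wrist crops clearly show pocket one empty with its dot (rim centre (203,159) left, (669,221) right), the hub, the gap's blue edge frame, the tub front edge and the knob ((97,197) / (553,251)). Red is held upright. I'll fit the changer pose.

```bash
python3 - <<'E'
from h import *
np.set_printoptions(precision=4,suppress=True)
M=np.array([[-62,0,85],[0,0,69],[-150,-37.5,19],[-92,92,70],[-92,-92,70],[-55,42,150],[-10,42,150],[-10,-42,150],[-55,-42,150]])/1e3
A=np.array([[203,159],[282,161],[97,197],[175,38],[163,270],[222,84],[302,90],[292,235],[213,231]])/1.53+[150,20]
B=np.array([[271,221],[338.5,222],[155,251],[234,101],[226,331],[305,169],[378,177],[363,311],[290,308]])/1.53+[150,20]
W5,W6=wc("w5"),wc("w6")
def pts(x):
    c,s=np.cos(x[2]),np.sin(x[2]);return M@np.array([[c,s,0],[-s,c,0],[0,0,1]])+[x[0],x[1],x[3]]
f=lambda x:np.r_[(proj(W5,pts(x))-A).ravel(),(proj(W6,pts(x))-B).ravel()]
s=least_squares(f,[.64,-.18,-.14,0],loss="soft_l1");print(s.x,np.degrees(s.x[2]));print(s.fun.reshape(2,-1,2))
P=pts(s.x);print("pocket",P[0],"knob",P[2])
for i in range(3):print(tri([(W5,A[i]),(W6,B[i])],P[i]))
print(delta([P[0,0],P[0,1],.27]))
E
```

```text
[ 0.6347 -0.186  -0.1635 -0.0032] -9.367186477773293
[[[ 1.0873 -1.6594]
  [ 3.9205  0.2677]
  [ 0.5482  0.0039]
  [-4.1674 -3.5346]
  [-2.3475  4.2702]
  [ 0.0486  1.0696]
  [-1.2548  1.0618]
  [-0.6421 -0.6876]
  [ 1.3602 -0.6867]]

 [[ 0.4074  1.6601]
  [ 5.4356  2.258 ]
  [ 0.2085  0.049 ]
  [ 0.6698 -3.6161]
  [-2.5567  2.1586]
  [-0.2512  0.4749]
  [-1.1839 -0.4957]
  [-1.11   -1.0449]
  [ 1.964  -0.6473]]]
pocket [ 0.5735 -0.1759  0.0818] knob [ 0.4806 -0.1986  0.0158]
(array([ 0.5734, -0.1767,  0.0709]), np.float64(1.4018916795374117))
(array([ 0.6334, -0.1859,  0.0468]), np.float64(0.00041380560455058976))
(array([ 0.4804, -0.1983,  0.0176]), np.float64(0.1309199291236552))
[0.0262 0.0552 0.0037]
```

```bash
echo '[[[0.013,0.03,0,0,0.3],[0.025,0.055,0,0.04,0.3],[0.025,0.055,0,0.04,0.3],[0.025,0.055,0,0.04,0.3],[0.025,0.055,0.04,0.04,0.3],[0.025,0.055,0.08,0.04,0.3],[0.025,0.055,0.1,0.04,0.3],[0.025,0.055,0.1,0.04,0.3],[0.025,0.055,0.1,0.04,0.3]]]' > mv.in && python3 inch.py mv.in
python3 -c "
from h import *
snap('w7');print(delta([.573,-.177,.115]))
S=ctrl.get_image('scene');cv2.imwrite('pics/s7.png',S[:,:,::-1]);cv2.imwrite('pics/t7.png',ctrl.get_image('top')[:,:,::-1])"
```

```text
time: 12.2
position: [0.5725, -0.1777, 0.1744]
tool_rot: [2.396, 2.031, 0.0]
ft_force: [0.2, -0.8, -0.6]
grip_width: 0.379
grip_force: 25.0
[ 0.00067905 -0.00050432  0.06030082]
```

Within 1 mm of the target; lower slowly.

```bash
echo '[[[0.0005,0,0.008,0,0.3],[0.0005,0,0.014,0,0.3],[0.0005,0,0.02,0,0.3],[0.0005,0,0.02,0,0.3]]]' > mv.in && python3 inch.py mv.in
echo '[[[0,0,0.006,0,0.3],[0,0,0.012,0,0.3],[0,0,0.012,0,0.3]]]' > mv.in && python3 inch.py mv.in
```

```text
time: 12.75
position: [0.5721, -0.1758, 0.1523]
tool_rot: [-2.394, -2.033, 0.002]
ft_force: [0.2, -0.1, -1.4]
grip_width: 0.383
grip_force: 25.0
time: 13.05
position: [0.5721, -0.1759, 0.1404]
tool_rot: [-2.394, -2.032, 0.002]
ft_force: [-0.5, 0.2, -1.2]
grip_width: 0.38
grip_force: 25.0
```

```bash
echo '[[[0,0,0.008,0,0.3],[0,0,0.016,0,0.3],[0,0,0.022,0,0.3],[0,0,0.022,0,0.3]]]' > mv.in && python3 inch.py mv.in
echo '[[[0,0,0.002,0,0.3],[0,0,0.004,0,0.3],[0,0,0.004,0,0.3]]]' > mv.in && python3 inch.py mv.in
```

```text
time: 13.45
position: [0.5721, -0.1759, 0.1182]
tool_rot: [-2.394, -2.032, 0.002]
ft_force: [0.8, 0.3, -1.0]
grip_width: 0.378
grip_force: 25.0
time: 13.75
position: [0.5728, -0.1761, 0.1156]
tool_rot: [2.395, 2.033, 0.0]
ft_force: [0.6, 0.6, -1.1]
grip_width: 0.382
grip_force: 25.0
```

```bash
echo '[[[0,0,0.001,0,0.3],[0,0,0.002,0,0.3],[0,0,0.002,0,0.3],[0,0,0.002,0,0.3]]]' > mv.in && python3 inch.py mv.in
```

```text
time: 14.15
position: [0.5731, -0.1765, 0.1153]
tool_rot: [2.395, 2.033, 0.002]
ft_force: [-2.6, -0.0, 8.0]
grip_width: 0.384
grip_force: 25.0
```

Seated (8 N contact at the floor height). Release and rise.

```bash
echo '[[[0,0,0,0,0.45],[0,0,0,0,0.55],[0,0,0,0,0.55],[0,0,0,0,0.55],[0,0,-0.03,0,0.55],[0,0,-0.07,0,0.55],[0,0,-0.11,0,0.55],[0,0,-0.15,0,0.55],[0,0,-0.15,0,0.55],[0,0,-0.15,0,0.55]]]' > mv.in && python3 inch.py mv.in
python3 - <<'E'
from h import *
np.set_printoptions(precision=4,suppress=True)
s=snap("w8");print(s["position"],s["joint_positions"])
w=cv2.imread("pics/w8.png");a,st=cen(w,0,(150,50,260,220));print(a,st)
sc=ctrl.get_image("scene")[:,:,::-1];cv2.imwrite("pics/s8.png",sc);b,sb=cen(np.ascontiguousarray(sc),0,(340,180,120,110));print(b,sb)
print(tri([(wc("w8"),a),(fixed("scene"),b)],[.57,-.17,.13]))
c=np.array([.4806,-.1986]);th=np.radians(-9.37)
for dist in (.05,.0095):
    print(delta([*(c-dist*np.array([np.cos(th),np.sin(th)])),.012]))
E
```

```text
time: 15.15
position: [0.5732, -0.1763, 0.2643]
tool_rot: [2.394, 2.032, 0.002]
ft_force: [-0.2, 0.2, -0.4]
grip_width: 0.547
grip_force: 0.0
[ 0.5732 -0.1763  0.2643] [-0.3582  0.2289  0.73    1.5447 -0.1543  1.4248  0.218 ]
[275.3479 201.6121] [ 257  183   37   37 1075]
[388.3726 234.9962] [380 227  18  17 263]
(array([ 0.5716, -0.1763,  0.13  ]), np.float64(1.0250458086961574))
[-0.0375 -0.1361  0.2504]
[-0.0375 -0.0956  0.2503]
```

Red is seated (cap centre z ≈ 0.130). Now the plunger: turn 90°, shut fingers, come down in front of the knob.

```bash
echo '[[[-0.01,-0.04,0,-0.15,0.2],[-0.02,-0.08,0,-0.3,0],[-0.03,-0.12,0,-0.45,0],[-0.0375,-0.136,0.03,-0.6,0],[-0.0375,-0.136,0.06,-0.75,0],[-0.0375,-0.136,0.09,-0.9,0],[-0.0375,-0.136,0.11,-1.05,0],[-0.0375,-0.136,0.11,-1.2,0],[-0.0375,-0.136,0.11,-1.35,0],[-0.0375,-0.136,0.11,-1.5,0],[-0.0375,-0.136,0.11,-1.57,0],[-0.0375,-0.136,0.11,-1.57,0],[-0.0375,-0.136,0.15,-1.57,0],[-0.0375,-0.136,0.19,-1.57,0],[-0.0375,-0.136,0.22,-1.57,0],[-0.0375,-0.136,0.22,-1.57,0]]]' > mv.in && python3 inch.py mv.in
python3 - <<'E'
from h import *
np.set_printoptions(precision=4,suppress=True)
s=ctrl.get_state();print(s["joint_positions"],R.from_rotvec(s["tool_rot"]).as_matrix()[:,0])
c=np.array([.4806,-.1986]);th=np.radians(-9.37)
for dist in (.05,.0095,-.0345):
    print(delta([*(c-dist*np.array([np.cos(th),np.sin(th)])),.014]))
E
```

```text
time: 16.85
position: [0.428, -0.1898, 0.0394]
tool_rot: [-0.259, -3.121, 0.0]
ft_force: [-0.5, 0.0, -0.8]
grip_width: 0.002
grip_force: 0.0
[-0.3914  0.1513  0.8021  2.1062 -0.1302  0.9432  1.8876] [-0.9862  0.1651  0.0099]
[-0.0035 -0.      0.0254]
[-0.044  0.     0.025]
[-0.088   0.0001  0.0245]
```

```bash
echo '[[[0,0,0.012,0,0],[0,0,0.025,0,0],[0,0,0.025,0,0],[0,0,0.025,0,0],[-0.02,0,0.025,0,0],[-0.04,0,0.025,0,0],[-0.05,0,0.025,0,0],[-0.06,0,0.025,0,0],[-0.07,0,0.025,0,0],[-0.08,0,0.025,0,0],[-0.08,0,0.025,0,0],[-0.08,0,0.025,0,0]]]' > mv.in && python3 inch.py mv.in
```

```text
time: 18.05
position: [0.5096, -0.2041, 0.0185]
tool_rot: [-0.257, -3.127, -0.001]
ft_force: [-4.7, 0.3, 1.0]
grip_width: 0.004
grip_force: 2.6
```

```bash
echo '[[[-0.003,0,0,0,0],[-0.006,0,0,0,0],[-0.008,0,0,0,0],[-0.008,0,0,0,0]]]' > mv.in && python3 inch.py mv.in
```

```text
time: 18.45
position: [0.5119, -0.2045, 0.0182]
tool_rot: [-0.258, -3.116, -0.007]
ft_force: [-19.6, 4.2, 16.6]
grip_width: 0.007
grip_force: 10.2
```

```bash
echo '[[[-0.002,0,0,0,0],[-0.004,0,0,0,0],[-0.004,0,0,0,0]]]' > mv.in && python3 inch.py mv.in
```

```text
time: 18.75
position: [0.512, -0.2045, 0.018]
tool_rot: [-0.258, -3.108, -0.011]
ft_force: [-28.4, 6.4, 26.1]
grip_width: 0.009
grip_force: 15.1
```

At its stop. Back out and check the carousel.

```bash
echo '[[[0.01,0,0,0,0],[0.03,0,0,0,0],[0.05,0,0,0,0],[0.07,0,0,0,0],[0.1,0,0,0,0],[0.1,0,-0.05,0,0],[0.1,0,-0.1,0,0],[0.1,0,-0.15,0,0],[0.1,0,-0.2,0,0],[0.1,0,-0.24,0,0],[0.1,0,-0.24,0,0],[0.1,0,-0.24,0,0]]]' > mv.in && python3 inch.py mv.in
python3 - <<'E'
from h import *
np.set_printoptions(precision=4,suppress=True)
s=ctrl.get_state();print(s["position"],s["ft_force"])
sc=np.ascontiguousarray(ctrl.get_image("scene")[:,:,::-1]);cv2.imwrite("pics/s9.png",sc)
tp=np.ascontiguousarray(ctrl.get_image("top")[:,:,::-1]);cv2.imwrite("pics/t9.png",tp)
snap("w9")
th=np.radians(-9.37);Rz=np.array([[np.cos(th),-np.sin(th)],[np.sin(th),np.cos(th)]])
for a in (180,240):
    P=np.r_[Rz@(.062*np.array([np.cos(np.radians(a)),np.sin(np.radians(a))]))+[.6347,-.186],.131]
    print(a,P,proj(fixed("scene"),P),proj(fixed("top"),P))
for im,r in((sc,(340,180,120,110)),(tp,(320,120,110,110))):
    try:print(cen(im,0,r))
    except Exception as e:print(e)
print(proj(fixed("scene"),[.4806,-.1986,.019]),proj(fixed("top"),[.4806,-.1986,.019]))
b0=cv2.imread("pics/s0.png") if False else cv2.imread("pics/scene0.png");t0=cv2.imread("pics/top0.png")
z=lambda im,x,y,n,q:cv2.convertScaleAbs(cv2.resize(im[y:y+n,x:x+n],(q,q),interpolation=cv2.INTER_CUBIC),alpha=1.4)
cv2.imwrite("pics/c9.png",np.hstack([z(sc,335,175,150,400),z(tp,312,118,133,400)]))
E
```

```text
time: 19.95
position: [0.4255, -0.1899, 0.2598]
tool_rot: [0.257, 3.127, 0.002]
ft_force: [0.3, -0.2, -0.6]
grip_width: 0.003
grip_force: 0.0
[ 0.4255 -0.1899  0.2598] [ 0.3357 -0.2184 -0.6413]
180 [ 0.5735 -0.1759  0.131 ] [[387.5035 234.0383]] [[370.2589 191.492 ]]
240 [ 0.5954 -0.2339  0.131 ] [[420.6494 241.5057]] [[394.7872 181.7818]]
(array([417.1538, 247.3692]), array([412, 242,  13,  10,  65], dtype=int32))
(array([390.5833, 183.5   ]), array([389, 180,   4,   8,  24], dtype=int32))
[[364.8307 307.187 ]] [[372.4093 236.4472]]
```

```bash
echo '[[[0.002,0.04,0,0.15,0.65],[0.004,0.08,0,0.3,0.65],[0.006,0.12,0,0.45,0.65],[0.008,0.16,0.02,0.6,0.65],[0.01,0.2,0.03,0.75,0.65],[0.012,0.24,0.05,0.9,0.65],[0.015,0.28,0.07,1.05,0.65],[0.0175,0.298,0.07,1.2,0.65],[0.0175,0.298,0.07,1.35,0.65],[0.0175,0.298,0.07,1.5,0.65],[0.0175,0.298,0.07,1.57,0.65],[0.0175,0.298,0.07,1.57,0.65],[0.0175,0.298,0.07,1.57,0.65]]]' > mv.in && python3 inch.py mv.in
python3 - <<'E'
from h import *
np.set_printoptions(precision=4,suppress=True)
s=snap("w10");print(s["position"])
a,st=cen(cv2.imread("pics/w10.png"),115,(150,100,260,180));print(a,st)
p,e=tri([(wc("w10"),a),(wc("w3"),cen(cv2.imread("pics/w3.png"),115,(200,150,150,90))[0])],[.46,.11,.09]);print(p,e)
print(tri([(wc("w10"),a),(fixed("scene"),cen(cv2.imread("pics/s9.png"),115,(200,180,80,80))[0])],[.46,.11,.09]))
print(delta([*p[:2],.0745]))
E
```

```text
time: 21.4
position: [0.4553, 0.1068, 0.1875]
tool_rot: [-2.392, -2.036, 0.003]
ft_force: [-0.0, -0.5, 0.3]
grip_width: 0.65
grip_force: 0.0
[0.4553 0.1068 0.1875]
[280.1131 211.5637] [ 260  192   41   40 1256]
[0.4573 0.1079 0.091 ] 0.010643505125453865
(array([0.4574, 0.1072, 0.0889]), np.float64(0.4042325736737041))
[0.0014 0.0018 0.1132]
```

```bash
echo '[[[0.001,0.002,0.05,0,0.65],[0.001,0.002,0.09,0,0.65],[0.001,0.002,0.112,0,0.65],[0.001,0.002,0.112,0,0.65],[0.001,0.002,0.112,0,0.5],[0.001,0.002,0.112,0,0.4],[0.001,0.002,0.112,0,0.3],[0.001,0.002,0.112,0,0.3],[0.001,0.002,0.112,0,0.3],[0.001,0.002,0.112,0,0.3]]]' > mv.in && python3 inch.py mv.in 25
echo '[[[0,0,-0.02,0,0.3],[0,0,-0.06,0,0.3],[0,0,-0.1,0,0.3],[0,0,-0.14,0,0.3],[0,0,-0.18,0,0.3],[0,0,-0.2,0,0.3],[0,0,-0.2,0,0.3],[0,0,-0.2,0,0.3]]]' > mv.in && python3 inch.py mv.in 25
python3 -c "
from h import *
a=np.load('pics/w5.npy');print(delta(a[:3]))"
```

```text
time: 22.45
position: [0.4589, 0.1082, 0.0778]
tool_rot: [2.395, 2.033, 0.003]
ft_force: [-0.6, 1.2, 5.0]
grip_width: 0.386
grip_force: 24.9
time: 23.25
position: [0.4577, 0.1077, 0.2759]
tool_rot: [-2.395, -2.033, 0.001]
ft_force: [-0.4, 0.0, -0.6]
grip_width: 0.381
grip_force: 25.0
[-0.3350852   0.15734253  0.00384324]
```

```bash
echo '[[[-0.05,0.023,0,0,0.3],[-0.1,0.046,0,0,0.3],[-0.14,0.066,0,0,0.3],[-0.18,0.085,0.003,0,0.3],[-0.22,0.103,0.003,0,0.3],[-0.26,0.122,0.003,0,0.3],[-0.3,0.141,0.003,0,0.3],[-0.335,0.157,0.003,0,0.3],[-0.335,0.157,0.003,0,0.3],[-0.335,0.157,0.003,0,0.3],[-0.335,0.157,0.003,0,0.3]]]' > mv.in && python3 inch.py mv.in
python3 - <<'E'
from h import *
snap("w11")
z=lambda n:cv2.convertScaleAbs(cv2.resize(cv2.imread(f"pics/{n}.png")[20:270,150:410],None,fx=1.53,fy=1.53,interpolation=cv2.INTER_CUBIC),alpha=1.3)
print(np.load("pics/w11.npy"),np.load("pics/w5.npy"))
E
echo '[[[0.03,-0.03,0,0,0.3],[0.05,-0.05,0,0,0.3],[0.05,-0.05,0,0,0.3],[0.05,-0.05,0,0,0.3],[0.05,-0.05,0,0,0.3]]]' > mv.in && python3 inch.py mv.in
python3 - <<'E'
from h import *
print(snap("w12")["position"])
z=lambda n:cv2.convertScaleAbs(cv2.resize(cv2.imread(f"pics/{n}.png")[20:270,150:410],None,fx=1.53,fy=1.53,interpolation=cv2.INTER_CUBIC),alpha=.95)
cv2.imwrite("pics/c12.png",np.hstack([z("w11"),z("w12")]))
E
```

```text
time: 24.35
position: [0.5582, -0.2466, 0.272]
tool_rot: [-2.391, -2.033, 0.001]
ft_force: [0.1, 0.6, -1.7]
grip_width: 0.385
grip_force: 25.0
[ 5.58245971e-01 -2.46623639e-01  2.72047932e-01 -2.39143046e+00
 -2.03317627e+00  9.73527021e-04] [ 5.58644466e-01 -2.48465253e-01  2.72073509e-01 -2.34967627e+00
 -2.08147541e+00  6.49860010e-04]
time: 24.9
position: [0.5177, -0.191, 0.2739]
tool_rot: [2.394, 2.033, 0.001]
ft_force: [0.4, -0.3, 0.1]
grip_width: 0.386
grip_force: 25.0
[ 0.51772469 -0.19103504  0.27388479]
```

View pics/c12.png

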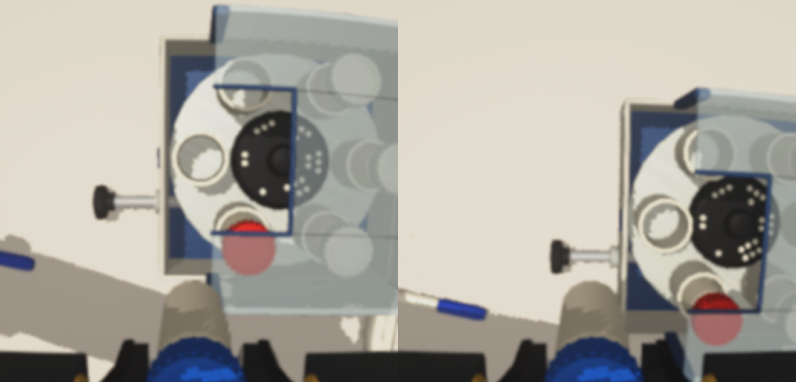

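Pocket two (two dots) is now at the gap, empty, rim centre (200.5,159) left and (665.5,225) right; red is round at (248,248) under the hood, plunger sprung back at (97,201). I'll compute the shift.

```bash
python3 - <<'E'
from h import *
np.set_printoptions(precision=4,suppress=True)
c=lambda x,y:np.array([x,y])/1.53+[150,20]
def fz(obs,z):
    s=least_squares(lambda q:np.concatenate([proj(k,[q[0],q[1],z])[0]-u for k,u in obs]),[.57,-.17]);return s.x
new=[(wc("w11"),c(200.5,159)),(wc("w12"),c(267.5,225))];old=[(wc("w5"),c(203,159)),(wc("w6"),c(271,221))]
print(fz(new,.082),fz(old,.082))
print([fz([o],.082) for o in new+old])
print(delta([.5728,-.1763,.27]))
E
```

```text
[ 0.573  -0.1756] [ 0.5726 -0.1758]
[array([ 0.5728, -0.1761]), array([ 0.5732, -0.175 ]), array([ 0.5721, -0.1775]), array([ 0.5731, -0.174 ])]
[0.0239 0.0519 0.0038]
```

```bash
echo '[[[0.012,0.03,0,0,0.3],[0.0245,0.052,0,0,0.3],[0.0245,0.052,0,0,0.3],[0.0245,0.052,0,0,0.3],[0.0245,0.052,0.04,0,0.3],[0.0245,0.052,0.08,0,0.3],[0.0245,0.052,0.095,0,0.3],[0.0245,0.052,0.095,0,0.3],[0.0245,0.052,0.095,0,0.3]]]' > mv.in && python3 inch.py mv.in
python3 -c "
from h import *
print(delta([.573,-.176,.1178]))"
```

```text
time: 25.85
position: [0.5732, -0.1759, 0.1801]
tool_rot: [2.394, 2.031, 0.002]
ft_force: [0.2, -0.1, -0.5]
grip_width: 0.383
grip_force: 25.0
[-8.78274653e-05 -2.97173949e-04  6.23483327e-02]
```

```bash
echo '[[[0,0,0.008,0,0.3],[0,0,0.014,0,0.3],[0,0,0.02,0,0.3],[0,0,0.026,0,0.3],[0,0,0.026,0,0.3]]]' > mv.in && python3 inch.py mv.in
echo '[[[0,0,0.006,0,0.3],[0,0,0.012,0,0.3],[0,0,0.012,0,0.3]]]' > mv.in && python3 inch.py mv.in
```

```text
time: 26.35
position: [0.5723, -0.1748, 0.1515]
tool_rot: [-2.394, -2.033, 0.001]
ft_force: [0.2, 1.2, -1.0]
grip_width: 0.385
grip_force: 25.0
time: 26.65
position: [0.5723, -0.1748, 0.1395]
tool_rot: [-2.394, -2.033, 0.001]
ft_force: [-0.2, -0.1, -0.5]
grip_width: 0.381
grip_force: 25.0
```

In the cup freely. Continue to the floor.

```bash
echo '[[[0,0,0.008,0,0.3],[0,0,0.015,0,0.3],[0,0,0.02,0,0.3],[0,0,0.02,0,0.3]]]' > mv.in && python3 inch.py mv.in
echo '[[[0,0,0.001,0,0.3],[0,0,0.002,0,0.3],[0,0,0.003,0,0.3],[0,0,0.004,0,0.3],[0,0,0.004,0,0.3]]]' > mv.in && python3 inch.py mv.in
```

```text
time: 27.05
position: [0.5723, -0.1748, 0.1195]
tool_rot: [-2.394, -2.033, 0.001]
ft_force: [0.1, -0.4, -1.6]
grip_width: 0.382
grip_force: 25.0
time: 27.55
position: [0.5729, -0.1753, 0.1178]
tool_rot: [2.395, 2.033, 0.001]
ft_force: [-2.2, 0.2, 5.3]
grip_width: 0.383
grip_force: 25.0
```

Seated. Release, rise, verify numerically.

```bash
echo '[[[0,0,0,0,0.45],[0,0,0,0,0.55],[0,0,0,0,0.55],[0,0,0,0,0.55],[0,0,-0.03,0,0.55],[0,0,-0.07,0,0.55],[0,0,-0.11,0,0.55],[0,0,-0.15,0,0.55],[0,0,-0.15,0,0.55],[0,0,-0.15,0,0.55]]]' > mv.in && python3 inch.py mv.in
python3 - <<'E'
from h import *
np.set_printoptions(precision=4,suppress=True)
s=snap("w13");a,st=cen(cv2.imread("pics/w13.png"),115,(230,170,95,60));print(s["position"],a,st)
sc=np.ascontiguousarray(ctrl.get_image("scene")[:,:,::-1]);b,sb=cen(sc,115,(370,215,40,40));print(b,sb)
print(tri([(wc("w13"),a),(fixed("scene"),b)],[.57,-.17,.13]))
for h,r0,n in((22,(240,150,50,40),"y"),(65,(195,145,35,30),"g")):print(n,cen(sc,h,r0)[0],cen(cv2.imread("pics/scene0.png"),h,r0)[0])
E
```

```text
time: 28.55
position: [0.5731, -0.1752, 0.2673]
tool_rot: [2.394, 2.032, 0.002]
ft_force: [0.1, -0.7, -0.9]
grip_width: 0.552
grip_force: 0.0
[ 0.5731 -0.1752  0.2673] [273.7815 204.4146] [ 257  185   36   45 1112]
[387.9957 235.    ] [380 227  17  17 231]
(array([ 0.5694, -0.1776,  0.1326]), np.float64(0.5518726355649431))
y [264.4145 167.9474] [264.457  167.9404]
g [209.3333 160.7193] [209.3333 160.7193]
```

```bash
python3 -c "
from bench import ctrl
print(ctrl.close_job())"
```

```text
the job is handed in; nothing more can be done
None
```

I handed the job in at about 28.6 s: the red bottle is in pocket one, the plunger was pushed fully in once and sprang back, and the blue bottle, after standing free on the bench, is in pocket two; green and yellow have not moved. No verdict came back.

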